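# Key the drag hub home on the dive reel

## Robot

A 6-joint arm with a two-finger parallel gripper is mounted at the origin on the work surface. World frame = base frame: x ahead of the robot, y to its left, z up, the work surface at z = 0. Lengths are in mm, angles in rad, forces in N, time in s.
With the tool pointing down it reaches from about 350 to 775 mm from the base axis. Payload 7.3 kg.
Tool frame: the origin (TCP) lies between the finger pads; the fingertips stand 14 mm ahead of it and the grasp point (between the pads) lies 5 mm behind it; z points along the fingers, y is the line along which they close (so a half turn about z gives the same grasp; the last joint's range is limited). The gripper opens to 92 mm and grips with 3 to 60 N. Pads are 19 mm wide; open, the fingers measure 130 mm over their backs; the gripper's body (75 mm by 190 mm) begins 47 mm behind the grasp point.
Start: joints at [1.112, 0.342, 1.524, -0, 1.275, -0.146], TCP at [161.54, 499.548, 240.741] pointing down, gripper open.
Joint ranges: [-2.53, 2.53], [-0.77, 2.02], [0.04, 2.7], [-1, 4.14], [0.28, 2.66], [-3.11, 3.11]. Speed limits (rad/s): [2.57, 2.57, 3.14, 3.14, 3.14, 3.14].

## Interface

Orientations are given as [roll, pitch, yaw] about the fixed x, y, z axes, in that order (R = Rz(yaw) Ry(pitch) Rx(roll)).
In Python, from plant import get_obs, cams, close_job gives the robot as it stands. The module is installed in compiled form; this text tells all that it offers.
- The arm moves only by the shell command python3 -m creep 'ROWS'. ROWS is JSON, a list of rows, each an object of numbers: "hand": the opening, from 0 (shut) to 1 (fully open); "tx", "ty", "tz": the shift along the tool's x, y, z in m; "spin": the turn about the tool's z in degrees. In form: [{"hand": .., "tx": .., "ty": .., "tz": .., "spin": ..}, ...]. A call has 1 to 5 rows; each row shifts and turns the commanded pose from where the row before left it, along the tool's axes as they then stand; what a row does not reach is not made up. A row lasts 1/8 s, in which the tool goes at most 62.5 mm and 10.7 degrees, less where a joint would pass 70% of its speed; a pose out of reach is approached as far as the arm can. A call is refused whole if a number of a shift passes 0.0625 or a number of a turn 10.7, either way. A call with a gripper value outside its range is refused whole. The fingers move at their own pace and stop on an object; the grip force is fixed at half the most. Time passes only in rows, so rows that do not move let the fingers close. It gives the time, the measured TCP pose, the force, the opening and the grip force at its end, in the units of the state.
- get_obs(): the state, without advancing time (a new reading comes with each control period).
- cams.capture(name): name is "scene" or "top" or "wrist"; returns a dict with "color" (384x512x3 uint8, red, green, blue), "K" (3x3 intrinsics, pixels), "R" (3x3) and "t" (3): a world point X has camera coordinates R X + t. Camera axes: x right, y down, z forward; pixel columns grow to the right and rows downward; lengths in mm; the calibration is good to about 2 mm. The wrist camera is an equidistant fisheye: a pixel r from the principal point sees the ray r / f radians off the axis. A picture is of the moment at which its call begins. There is no depth.
- close_job(): hands the job in; it is judged then, once.
The state is a dict: "time": time; "joint_positions": joint angles; "dq": joint speeds; "tau": joint torques, N m; "tool_pos": TCP position; "tcp_rot": TCP orientation; "contact_force": force on the tool from outside, world axes, zero at the start; "moment": the same for the moment, N m; "grip_width": finger opening in mm; "finger_force": force on a finger pad.
Only numpy, scipy, OpenCV 4.12 (cv2) and the standard library are available. Lean on these libraries where they do the work, as an engineer would, in place of code of your own. Each camera call takes 0.05 s, during which the arm holds its last target. There are 200 camera calls.

## Task

Fit the loose keyed hub (the ring with two tabs inside its bore and two flat lugs outside) over the dive reel's upright shaft and turn it, bearing down only lightly (never more than about 25 N), until its tabs drop into the keyways and it sits fully home, flat on the reel's flange. Let go of it there, and leave everything else on the shelf where it stands.

Things in the scene. Friction and masses are not known exactly. Their poses are not given: they have to be found in the camera images.
- hub: Loose keyed hub: bare aluminium ring, 50 mm outside diameter, 40 mm bore, 28 mm high, about 80 g, standing on its end on the shelf. Origin: centre of its underside, on the axis; z up. Two flat-faced lugs, 20 mm wide and full height, stand out on its +y and -y sides; their outer faces are parallel, 56 mm apart: pinch it across these. A half turn, or turning it over, changes nothing.
- hub_tabs (a point): Centre of the hub's bore, 14 mm above its underside, axes as the hub's. Two tabs stand inwards from the bore on the +x and -x sides: 6 mm wide (along y), from the bore to 10.5 mm from the axis, 8 mm thick, their underside 10 mm above the hub's underside.
- reel: Dive reel on its side, fixed to the shelf. Origin: on the shaft's axis at shelf level; z up. Black round flange, 90 mm diameter, top face at 12 mm; a flat grip 30 mm wide, 12 mm high reaches out along +x to 152 mm from the axis. Steel shaft on it: 36 mm diameter (bore play 2 mm all round) from 12 mm up to a flat shoulder at 30 mm, edge chamfered, then a pin of 15 mm diameter up to 48 mm.
- reel_shoulder (a point): On the shaft's axis at shoulder height, axes as the reel's. Two opposite keyways, 9 mm wide, 9 mm deep, open up and outwards, cut the shoulder. Their line lies anywhere within 0.65 rad either way of the reel's x axis; that angle is not measured by this point or any other: it must be seen, or felt by turning. The shaft is stiff: it does not turn under light load.
- reel_flange (a point): On the shaft's axis, in the flange's top face (12 mm up), where the hub's underside rests when home. With its tabs (hub x axis) off the keyways, the hub stops on the shoulder with its underside 8 mm above this point; it sinks these 8 mm only with the tabs within about 0.1 rad of the keyways.
- spacer: Bystander: plain aluminium spacer ring, 50 mm diameter, 40 mm bore, 28 mm high, no tabs or lugs, standing on the shelf. Origin: centre of its underside.
- mask: Bystander: mask lens frame, two glass panes in a black frame, about 74 x 162 x 20 mm (x, y, z), lying flat. Origin: centre of its underside.
- dry_box: Bystander: grey hard plastic dry box with a flip latch on its -x face, about 134 x 204 x 92 mm. Origin: centre of its underside.
- dish: Bystander: pale blue ceramic dish with two cowrie shells, 90 mm diameter, 26 mm high. Origin: centre of its underside.
- spray: Bystander: small white spray bottle with its cap on, 36 mm diameter, 108 mm high. Origin: centre of its underside.
- torch: Bystander: black dive torch lying along its x axis, about 155 mm long, 48 mm high. Origin: under its middle, on the shelf.
There are look-alikes about, which are no part of the job. Leave any turquoise look-alike of the reel alone.

How it is judged:
By the outcome, as a careful person would: the job done as asked, in the order asked, and still so for the second after the job is handed in, with the robot touching nothing.
It also fails if it takes over 51 s, if anything falls off the work surface, if the arm or the gripper's body presses on something with over 40 N, if the wrist force passes 120 N, or if a joint passes its speed limit or range.

## Working session

There is one attempt and no reset: what is moved stays moved. The work goes in short steps, Python scripts to look and compute and a shell command to move; the robot and the scene stay as the last step left them, time stands still between calls to the robot, and variables do not carry over. Pictures are saved under pics/ and viewed, at most 10 in all, crops included, and the job is handed in when it is done.

```bash
mkdir -p pics; python3 - <<'E'
from plant import get_obs,cams
import cv2,numpy as np,pickle
o=get_obs();print(o)
d={}
for n in("scene","top","wrist"):
    c=cams.capture(n);d[n]=c;cv2.imwrite(f"pics/{n}0.png",c["color"][:,:,::-1])
    print(n,np.round(c["K"],1).tolist(),np.round(c["R"],3).tolist(),np.round(c["t"],1).tolist())
pickle.dump(d,open("d0.pkl","wb"))
E
```

```text
{'time': 0.0, 'joint_positions': array([ 1.11202669e+00,  3.42734021e-01,  1.52503105e+00, -2.00077231e-05,
        1.27546129e+00, -1.45969065e-01]), 'dq': array([-0.00072024,  0.00104022,  0.00031809,  0.00092692,  0.00127364,
       -0.0005015 ]), 'tau': array([-1.64331424e-03, -4.31237018e+01, -2.44217223e+01,  7.15607777e-02,
        5.60554233e-02, -1.31477846e-04]), 'tool_pos': array([161.33990741, 499.16126619, 240.03421896]), 'tcp_rot': array([-3.13997354e+00, -2.18696223e-04,  2.82879774e+00]), 'contact_force': array([ 7.13710523e-01, -2.21621831e-05,  6.01895502e-02]), 'moment': array([ 0.01092326, -0.03374847,  0.01717798]), 'finger_force': 0.0, 'grip_width': 91.93306881880575}
scene [[381.3, 0.0, 250.3], [0.0, 381.3, 192.0], [0.0, 0.0, 1.0]] [[0.763, 0.646, -0.013], [0.527, -0.635, -0.565], [-0.373, 0.424, -0.825]] [-399.8, -220.3, 1206.5]
top [[352.7, 0.0, 256.2], [0.0, 352.7, 189.2], [0.0, 0.0, 1.0]] [[-0.029, -0.999, -0.022], [-0.985, 0.032, -0.172], [0.172, 0.017, -0.985]] [53.9, 498.8, 1068.8]
wrist [[297.3, 0.0, 257.3], [0.0, 297.3, 193.8], [0.0, 0.0, 1.0]] [[0.308, 0.951, -0.001], [0.906, -0.293, 0.306], [0.29, -0.095, -0.952]] [-524.8, -37.4, 393.0]
```

View pics/top0.png

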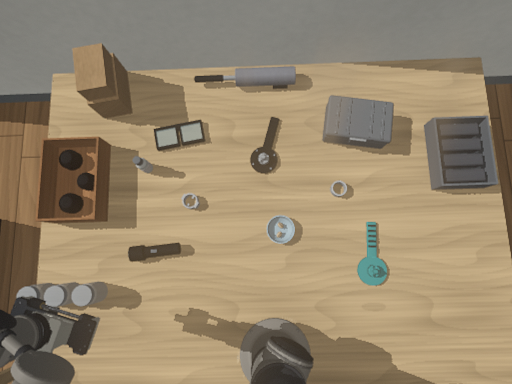

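View pics/scene0.png

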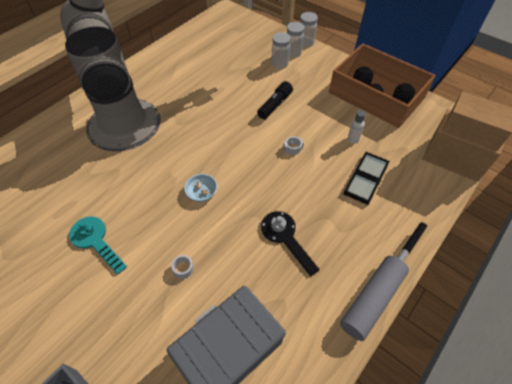

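Top view: reel at about (264,160) with its grip going up-right, rings at (190,201) and (339,188), and a turquoise look-alike at (372,270). I'll zoom in to tell hub from spacer and find the keyways.

```bash
cat > h.py <<'E'
import numpy as np
def ray(c,px,z):
    K,R,t=(np.asarray(c[k],float) for k in "KRt")
    C=-R.T@t; d=R.T@np.linalg.inv(K)@np.array([px[0],px[1],1.]); return C+d*(z-C[2])/d[2]
def proj(c,X):
    p=c["K"]@(c["R"]@np.asarray(X,float)+c["t"]); return p[:2]/p[2]
E
python3 - <<'E'
import pickle,cv2,numpy as np
from h import *
d=pickle.load(open("d0.pkl","rb"))
T,S=d["top"]["color"],d["scene"]["color"]
def crop(I,u,v,r=20):return cv2.resize(I[v-r:v+r,u-r:u+r],(260,260),interpolation=cv2.INTER_CUBIC)
a=np.hstack([crop(T,190,201),crop(T,339,188),crop(T,264,160)])
b=np.hstack([crop(S,292,146),crop(S,182,267),crop(S,279,226)])
cv2.imwrite("pics/z0.png",np.vstack([a,b])[:,:,::-1])
for n,ps in(("top",[(190,201),(339,188),(264,160)]),("scene",[(292,146),(182,267),(279,226)])):
    for p in ps: print(n,p,ray(d[n],p,28).round(0))
E
```

```text
top (190, 201) [471. 252.  28.]
top (339, 188) [ 498. -225.   28.]
top (264, 160) [598.  11.  28.]
scene (292, 146) [481. 238.  28.]
scene (182, 267) [ 507. -229.   28.]
scene (279, 226) [615.   4.  28.]
```

View pics/z0.png

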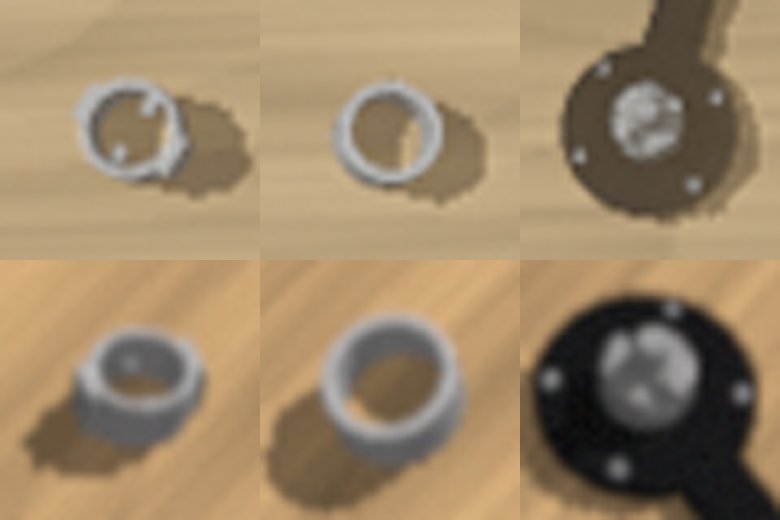

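The hub is the left ring at about (475,245), since its tabs and lugs are visible; its x axis is at about -0.53 rad. The plain ring at (498,-225) is the spacer. Next, move over the hub.

```bash
python3 -m creep '[{"hand":1,"tx":-0.054,"ty":-0.021,"tz":0,"spin":3},{"hand":1,"tx":-0.054,"ty":-0.018,"tz":0,"spin":3},{"hand":1,"tx":-0.054,"ty":-0.015,"tz":0,"spin":3},{"hand":1,"tx":-0.054,"ty":-0.012,"tz":0,"spin":3},{"hand":1,"tx":-0.054,"ty":-0.009,"tz":0,"spin":2}]'
cat > st.py <<'E'
import numpy as np,sys
from plant import get_obs
o=get_obs();R,P,Y=o["tcp_rot"]
p=o["tool_pos"];print("t",o["time"],"pos",p.round(1),"yaw",round(Y,3),"rp",round(R,3),round(P,3),"F",o["contact_force"].round(1),"w",round(o["grip_width"],1),"j6",o["joint_positions"][5].round(2))
if len(sys.argv)>3:
    t=np.array([float(a) for a in sys.argv[1:4]])-p
    ex=np.array([np.cos(Y),np.sin(Y)]);ey=np.array([np.sin(Y),-np.cos(Y)])
    print("tx %.1f ty %.1f tz %.1f mm"%(t[:2]@ex,t[:2]@ey,-t[2]))
    if len(sys.argv)>4: print("spin deg %.2f"%np.degrees(((Y-float(sys.argv[4])+np.pi/2)%np.pi)-np.pi/2))
E
python3 st.py 475 245 240 2.59
```

```text
time: 0.78
tool_pos: [379.9, 320.0, 240.6]
tcp_rot: [-3.142, -0.0, 2.583]
contact_force: [-0.4, -0.2, 0.9]
grip_width: 91.9
finger_force: 0.0
t 0.775 pos [379.9 320.  240.6] yaw 2.583 rp -3.142 -0.0 F [-0.4 -0.2  0.9] w 91.9 j6 -0.47
tx -120.4 ty -13.2 tz 0.6 mm
spin deg -0.40
```

```bash
python3 -m creep '[{"hand":1,"tx":-0.06,"ty":-0.007,"tz":0.02,"spin":0},{"hand":1,"tx":-0.06,"ty":-0.006,"tz":0.02,"spin":0},{"hand":1,"tx":0,"ty":0,"tz":0,"spin":0}]'
python3 - <<'E'
from plant import cams
from h import *
import pickle,cv2
c=cams.capture("wrist");pickle.dump(c,open("w1.pkl","wb"))
print((-c["R"].T@c["t"]).round(0),c["R"][2].round(2))
cv2.imwrite("pics/w1.png",cv2.resize(c["color"][:,:,::-1],(768,576)))
E
```

```text
time: 1.15
tool_pos: [474.0, 245.1, 199.3]
tcp_rot: [-3.139, -0.001, 2.579]
contact_force: [-0.6, -0.0, 0.2]
grip_width: 91.5
finger_force: 0.0
[403. 291. 344.] [ 0.26 -0.16 -0.95]
```

View pics/w1.png

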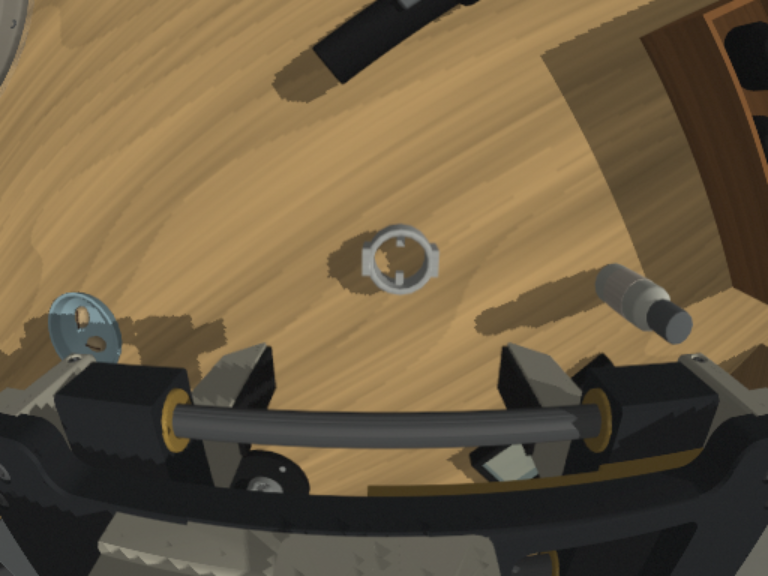

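The hub is centred at about (400,258) in the doubled-up view (1.5x), with lugs left and right at (366,262) and (434,260) and tabs at (400,244) and (400,278). I'll measure it by colour mask.

```bash
cat >> h.py <<'E'
def fray(c,px,z):
    K,R,t=(np.asarray(c[k],float) for k in "KRt")
    a=(np.array(px,float)-K[:2,2])/K[0,0]; r=np.hypot(*a)
    d=R.T@np.append(a/r*np.sin(r) if r>0 else a,np.cos(r)); C=-R.T@t
    return C+d*(z-C[2])/d[2]
def fproj(c,X):
    p=c["R"]@np.asarray(X,float)+c["t"]; n=np.hypot(p[0],p[1]); th=np.arctan2(n,p[2])
    return c["K"][:2,2]+p[:2]/n*th*c["K"][0,0]
E
python3 - <<'E'
import pickle,cv2,numpy as np
from h import *
c=pickle.load(open("w1.pkl","rb"))
def meas(c,I,u0,v0,r,cast,ths):
    s=I[v0-r:v0+r,u0-r:u0+r].astype(int)
    sat=s.max(2)-s.min(2)
    for th in ths:
        m=((sat<25)&(s.max(2)>th)).astype(np.uint8)
        n,l,st,_=cv2.connectedComponentsWithStats(m,connectivity=8)
        k=1+np.argmax(st[1:,4]); v,u=np.nonzero(l==k)
        P=np.array([cast(c,(a+u0-r,b+v0-r),28)[:2] for a,b in zip(u,v)])
        h=cv2.convexHull(P.astype(np.float32)); rc=cv2.minAreaRect(h); ci=cv2.minEnclosingCircle(h)
        print(th,st[k,4],"rect",np.round(rc[0],1),np.round(rc[1],1),round(rc[2],1),"circ",np.round(ci[0],1),round(ci[1],1))
        # lugs: points beyond 26.2mm
        d=P-np.array(rc[0]);f=d[np.hypot(*d.T)>26.5]
        if len(f):
            a=.5*np.angle(np.sum(np.exp(2j*np.arctan2(f[:,1],f[:,0]))));print("  lug angle",round(a,3),len(f))
meas(c,c["color"],267,172,32,fray,(120,140,160))
for p in((400,242),(400,279)): print("tab",fray(c,np.array(p)/1.5,18).round(1))
d=pickle.load(open("d0.pkl","rb"))
meas(d["top"],d["top"]["color"],190,201,14,ray,(150,165)); meas(d["scene"],d["scene"]["color"],292,146,16,ray,(150,165))
E
```

```text
120 692 rect [475.  255.8] [48.2 54.1] 5.4 circ [475.1 255.8] 29.1
  lug angle 1.036 75
140 513 rect [475.4 256.3] [47.4 53.1] 5.7 circ [475.3 256.3] 28.6
  lug angle 0.982 47
160 26 rect [467.1 276.7] [22.   3.2] 21.5 circ [467.6 275.4] 11.0
tab [464.2 263.3  18. ]
tab [488.6 248.1  18. ]
150 91 rect [472.9 254.1] [49.7 47.8] 12.4 circ [471.8 254.8] 28.0
  lug angle 0.924 6
165 52 rect [476.2 250. ] [55.6 35.8] 44.2 circ [471.8 254.8] 28.0
  lug angle 1.14 9
150 19 rect [457.6 239.2] [10.1 31.8] 31.8 circ [460.7 241.1] 16.0
165 13 rect [455.9 240.9] [ 8.1 28.2] 25.2 circ [459.6 242.6] 14.1
```

Hub centre (475.2, 255.9), lug line at 1.015 rad. Wrist and top views agree within 2 mm, and the sizes fit.

```bash
python3 st.py 475.3 255.8 19 2.586
```

```text
t 1.2 pos [472.6 246.8 200.2] yaw 2.581 rp -3.14 -0.002 F [-0.6 -0.  -0.6] w 92.1 j6 -0.67
tx 2.5 ty 9.1 tz 181.2 mm
spin deg -0.29
```

```bash
python3 -m creep '[{"hand":1,"tx":0.001,"ty":0.009,"tz":0.06,"spin":-0.3},{"hand":1,"tx":0,"ty":0,"tz":0.06,"spin":0},{"hand":1,"tx":0,"ty":0,"tz":0.045,"spin":0},{"hand":1,"tx":0,"ty":0,"tz":0.0155,"spin":0},{"hand":1,"tx":0,"ty":0,"tz":0,"spin":0}]'; python3 st.py 475.3 255.8 19 2.586
```

```text
time: 1.82
tool_pos: [475.7, 257.1, 21.2]
tcp_rot: [-3.141, -0.0, 2.591]
contact_force: [0.4, -1.0, 0.7]
grip_width: 91.9
finger_force: 0.0
t 1.825 pos [475.7 257.1  21.2] yaw 2.591 rp -3.141 -0.0 F [ 0.4 -1.   0.7] w 91.9 j6 -0.67
tx -0.4 ty -1.3 tz 2.2 mm
spin deg 0.27
```

```bash
python3 -m creep '[{"hand":0},{"hand":0},{"hand":0},{"hand":0},{"hand":0}]'; python3 st.py
```

```text
t 1.825 pos [475.7 257.1  21.2] yaw 2.591 rp -3.141 -0.0 F [ 0.4 -1.   0.7] w 91.9 j6 -0.67invalid input at $[0]: expected keys hand, tx, ty, tz, spin
```

```bash
python3 -m creep '[{"hand":0,"tx":0,"ty":0,"tz":0,"spin":0},{"hand":0,"tx":0,"ty":0,"tz":0,"spin":0},{"hand":0,"tx":0,"ty":0,"tz":0,"spin":0},{"hand":0,"tx":0,"ty":0,"tz":0,"spin":0},{"hand":0,"tx":0,"ty":0,"tz":0,"spin":0}]'; python3 st.py
```

```text
time: 2.45
tool_pos: [476.2, 256.3, 21.4]
tcp_rot: [3.141, 0.0, 2.59]
contact_force: [-1.0, -0.5, 4.7]
grip_width: 55.7
finger_force: 29.9
t 2.45 pos [476.2 256.3  21.4] yaw 2.59 rp 3.141 0.0 F [-1.  -0.5  4.7] w 55.7 j6 -0.67
```

```bash
python3 -m creep '[{"hand":0,"tx":0,"ty":0,"tz":-0.02,"spin":0},{"hand":0,"tx":0,"ty":0,"tz":-0.06,"spin":0},{"hand":0,"tx":-0.045,"ty":-0.022,"tz":0,"spin":0},{"hand":0,"tx":-0.045,"ty":-0.022,"tz":0,"spin":0},{"hand":0,"tx":-0.045,"ty":-0.022,"tz":0,"spin":0}]'
python3 -m creep '[{"hand":0,"tx":-0.045,"ty":-0.022,"tz":0,"spin":0},{"hand":0,"tx":-0.045,"ty":-0.022,"tz":0,"spin":0},{"hand":0,"tx":-0.045,"ty":-0.022,"tz":0,"spin":0},{"hand":0,"tx":-0.03,"ty":-0.014,"tz":0,"spin":0},{"hand":0,"tx":0,"ty":0,"tz":0,"spin":0}]'
python3 st.py
python3 - <<'E'
from plant import cams
from h import *
import pickle,cv2
c=cams.capture("wrist");pickle.dump(c,open("w2.pkl","wb"))
print((-c["R"].T@c["t"]).round(0),c["R"][2].round(2))
cv2.imwrite("pics/w2.png",cv2.resize(c["color"][:,:,::-1],(768,576)))
E
```

```text
time: 3.08
tool_pos: [556.9, 128.2, 100.9]
tcp_rot: [3.141, -0.0, 2.59]
contact_force: [0.2, 0.7, -1.0]
grip_width: 55.8
finger_force: 29.9
time: 3.7
tool_pos: [655.6, -27.8, 100.0]
tcp_rot: [-3.141, -0.0, 2.586]
contact_force: [-0.9, 0.0, -1.1]
grip_width: 55.6
finger_force: 29.9
t 3.7 pos [655.6 -27.8 100. ] yaw 2.586 rp -3.141 -0.0 F [-0.9  0.  -1.1] w 55.6 j6 -1.17
[584.  17. 245.] [ 0.26 -0.16 -0.95]
```

View pics/w2.png

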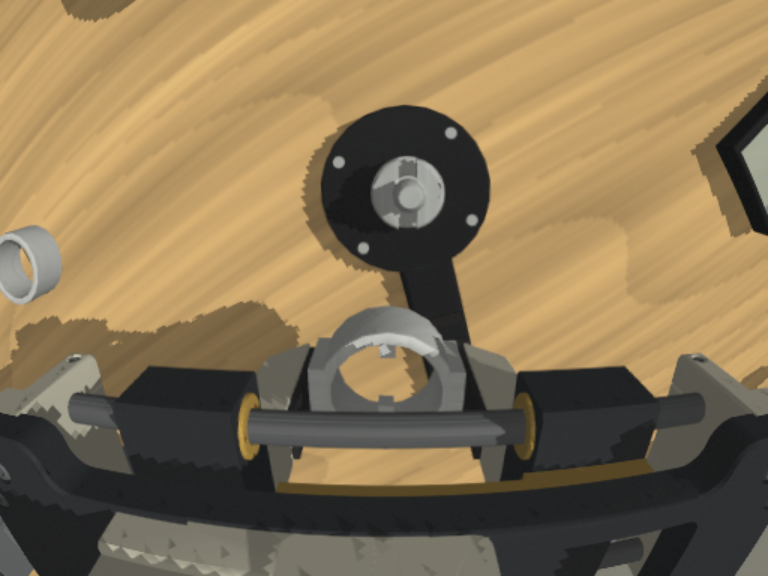

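The reel is well seen: flange centre at about (406,188), pin top at (411,194), keyways at (407,167) and (411,223), nearly in line with the held hub's tabs at (387,350) and (387,400). Now I'll measure each.

```bash
python3 - <<'E'
import pickle,cv2,numpy as np
from h import *
c=pickle.load(open("w2.pkl","rb"));I=c["color"]
# flange: dark rim
s=I.astype(int).max(2); m=(s<60).astype(np.uint8); m[175:]=0
n,l,st,_=cv2.connectedComponentsWithStats(m); k=l[125,225]; 
v,u=np.nonzero(l==k);print(st[k],k)
P=np.array([fray(c,p,12)[:2] for p in zip(u,v)],np.float32)
# drop grip: use far half hull (direction away from grip)
h=cv2.convexHull(P)[:,0]; 
from scipy.optimize import least_squares
cen=np.array([605.,8.])
for i in range(5):
    q=h[np.abs(np.hypot(*(h-cen).T)-45)<4]
    r=least_squares(lambda p:np.hypot(q[:,0]-p[0],q[:,1]-p[1])-p[2],[*cen,45]);cen=r.x[:2]
print("flange",r.x.round(1),len(q),np.abs(r.fun).max().round(2))
print("pin",fray(c,(411/1.5,194/1.5),48).round(1))
# steel shoulder: bright+mid gray in disc; print enlarged crop
cr=cv2.resize(I[95:160,240:305],(560,560),interpolation=cv2.INTER_CUBIC)
t=cv2.resize(I[200:280,205:315],(770,560),interpolation=cv2.INTER_CUBIC)[:,:]
cv2.imwrite("pics/z2.png",cv2.resize(np.hstack([cr,t]),(798,336))[:,:,::-1])
E
```

```text
[ 214   70  112  105 7321] 2
flange [605.3  15.5  43.7] 76 2.64
pin [605.7  16.5  48. ]
```

View pics/z2.png

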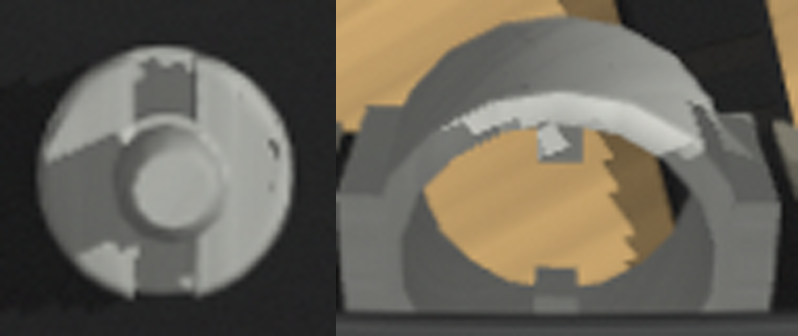

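```bash
python3 - <<'E'
import pickle,numpy as np
from h import *
c=pickle.load(open("w2.pkl","rb"))
L=lambda x,y:(239.5+x/5.17,94.5+y/5.17)
H=lambda x,y:(204.5+(x-336)/4.2,199.5+y/4.2)
f=lambda p,z:fray(c,p,z)[:2]
ang=lambda d:round(float((np.arctan2(d[1],d[0])+np.pi/2)%np.pi-np.pi/2),3)
for s in((134,85,134,290),(196,85,197,290),(165,85,166,265)):
    print("key",ang(f(L(*s[:2]),30)-f(L(*s[2:]),30)))
e=[f(L(*p),29) for p in((37,172),(293,172),(165,46),(165,297))]
print("shaft dia",np.linalg.norm(e[0]-e[1]).round(1),np.linalg.norm(e[2]-e[3]).round(1),"cen",np.mean(e,0).round(1),((e[0]+e[1])/2).round(1),((e[2]+e[3])/2).round(1))
print("keymid",(f(L(134,180),30)/2+f(L(196.5,180),30)/2).round(1))
print("pin",f(L(174,187),48).round(1))
a,b=f(H(560,163),96.7),f(H(557,268),88.7)
print("tabs",a.round(1),b.round(1),"gap",np.linalg.norm(a-b).round(1),"mid",((a+b)/2).round(1),"ang",ang(a-b))
l=f(H(343,200),106.7);r=f(H(779,200),106.7);print("lug",np.linalg.norm(l-r).round(1),((l+r)/2).round(1))
E
python3 st.py
```

```text
key -0.551
key -0.539
key -0.542
shaft dia 35.9 35.6 cen [605.8  15.5] [605.7  15.6] [605.8  15.4]
keymid [606.6  14.9]
pin [606.1  15.6]
tabs [646.7 -21.6] [664.4 -33.1] gap 21.1 mid [655.6 -27.3] ang -0.575
lug 55.0 [647.2 -21.8]
t 3.75 pos [654.7 -26.1 100. ] yaw 2.588 rp -3.141 -0.001 F [ 0.3  0.  -0.6] w 56.0 j6 -1.17
```

Measured: shaft at (605.8,15.5), keyway line -0.544 rad, hub at (655.6,-27.3), tabs about -0.56 rad. The sizes check (36, 21.1 and 55 mm). Move over, align, and descend past the pin.

```bash
python3 -m creep '[{"hand":0,"tx":0.03,"ty":0.005,"tz":0,"spin":-0.5},{"hand":0,"tx":0.035,"ty":0.005,"tz":0,"spin":-0.5},{"hand":0,"tx":0,"ty":0,"tz":0,"spin":0},{"hand":0,"tx":0,"ty":0,"tz":0.03,"spin":0},{"hand":0,"tx":0,"ty":0,"tz":0,"spin":0}]'; python3 st.py
python3 - <<'E'
from plant import cams
import pickle,cv2
c=cams.capture("wrist");pickle.dump(c,open("w3.pkl","wb"))
cv2.imwrite("pics/w3.png",cv2.resize(c["color"][190:290,190:330,::-1],(700,500),interpolation=cv2.INTER_CUBIC))
E
```

```text
time: 4.38
tool_pos: [603.1, 17.7, 69.1]
tcp_rot: [-3.14, -0.004, 2.608]
contact_force: [-0.2, -0.5, -1.1]
grip_width: 55.7
finger_force: 29.9
t 4.375 pos [603.1  17.7  69.1] yaw 2.608 rp -3.14 -0.004 F [-0.2 -0.5 -1.1] w 55.7 j6 -1.13
```

View pics/w3.png

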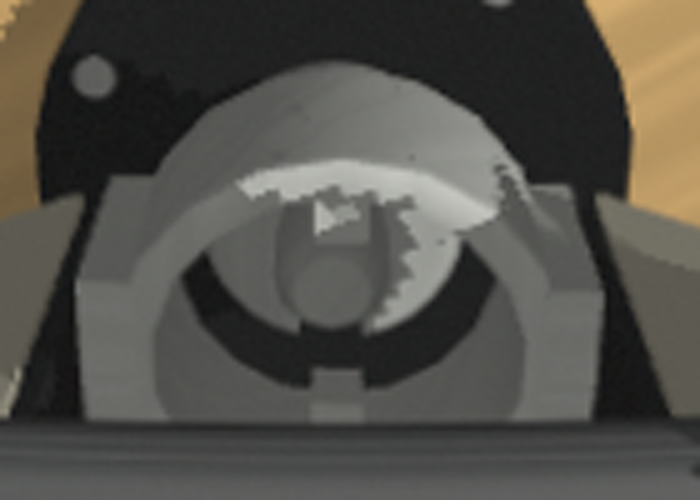

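Pin top at (332,287), tab tips at (341,243) and (336,369), keyway mouth at x 302-365 in the crop. I'll check the centring.

```bash
python3 - <<'E'
import pickle,numpy as np
from h import *
c=pickle.load(open("w3.pkl","rb"))
f=lambda x,y,z:fray(c,(189.5+x/5,189.5+y/5),z)[:2]
a,b=f(341,243,66.5),f(336.5,369,58.5)
p=f(332,287,48)
y=2.6;ex=np.array([np.cos(y),np.sin(y)]);ey=np.array([np.sin(y),-np.cos(y)])
m=(a+b)/2
print("gap",np.linalg.norm(a-b),"hub",m.round(1),"pin",p.round(1),"need tx,ty",((p-m)@ex).round(1),((p-m)@ey).round(1))
k=f(302,333,30)/2+f(365,333,30)/2; print("key mouth ty",((k-m)@ey).round(1), (k-m)@ex, np.linalg.norm(f(302,333,30)-f(365,333,30)))
E
```

```text
gap 21.04974880011894 hub [602.6  18.3] pin [606.2  15.1] need tx,ty -4.7 -0.8
key mouth ty -0.6 -21.65243173352878 8.913648765195482
```

```bash
python3 -m creep '[{"hand":0,"tx":-0.004,"ty":-0.0007,"tz":0,"spin":0.4},{"hand":0,"tx":0,"ty":0,"tz":0.006,"spin":0},{"hand":0,"tx":0,"ty":0,"tz":0.006,"spin":0},{"hand":0,"tx":0,"ty":0,"tz":0.003,"spin":0},{"hand":0,"tx":0,"ty":0,"tz":0,"spin":0}]'; python3 st.py
python3 - <<'E'
from plant import cams
import pickle,cv2
c=cams.capture("wrist");pickle.dump(c,open("w4.pkl","wb"))
cv2.imwrite("pics/w4.png",cv2.resize(c["color"][190:290,190:330,::-1],(700,500),interpolation=cv2.INTER_CUBIC))
E
```

```text
time: 5.05
tool_pos: [607.5, 14.5, 55.5]
tcp_rot: [-3.141, -0.001, 2.6]
contact_force: [-0.9, 1.2, -1.0]
grip_width: 55.5
finger_force: 29.9
t 5.05 pos [607.5  14.5  55.5] yaw 2.6 rp -3.141 -0.001 F [-0.9  1.2 -1. ] w 55.5 j6 -1.13
```

View pics/w4.png

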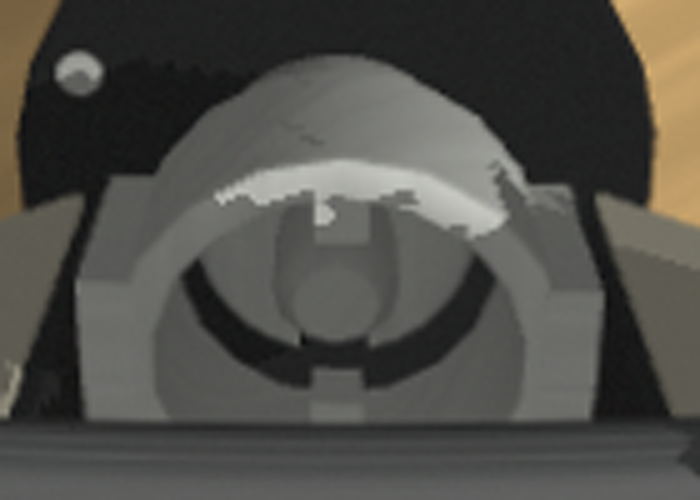

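```bash
python3 - <<'E'
import pickle,numpy as np
from h import *
c=pickle.load(open("w4.pkl","rb"))
f=lambda x,y,z:fray(c,(189.5+x/5,189.5+y/5),z)[:2]
a,b=f(341,243,52.2),f(336.5,369,44.2)
p=f(336,305,48)
y=2.6;ex=np.array([np.cos(y),np.sin(y)]);ey=np.array([np.sin(y),-np.cos(y)])
m=(a+b)/2
print("gap",np.linalg.norm(a-b),"hub",m.round(1),"pin",p.round(1),"need tx,ty",((p-m)@ex).round(1),((p-m)@ey).round(1))
k=f(302,345,30)/2+f(372,345,30)/2; print("key mouth ty",((k-m)@ey).round(1), (k-m)@ex, np.linalg.norm(f(302,345,30)-f(372,345,30)))
l,r=f(80,290,62.2),f(603,290,62.2);print("lugs",np.linalg.norm(l-r),(((l+r)/2-m)@ey))
E
```

```text
gap 21.19652969708087 hub [607.4  14.8] pin [606.8  14.8] need tx,ty 0.4 -0.3
key mouth ty -0.2 -15.470417555869066 9.214381394994923
lugs 55.4328897405082 0.3208418294080255
```

```bash
python3 -m creep '[{"hand":0,"tx":0.0008,"ty":-0.0003,"tz":0.003,"spin":0},{"hand":0,"tx":0,"ty":0,"tz":0.004,"spin":0},{"hand":0,"tx":0,"ty":0,"tz":0.004,"spin":0},{"hand":0,"tx":0,"ty":0,"tz":0,"spin":0}]'; python3 -m creep '[{"hand":0,"tx":0,"ty":0,"tz":0.002,"spin":0},{"hand":0,"tx":0,"ty":0,"tz":0.001,"spin":0},{"hand":0,"tx":0,"ty":0,"tz":0,"spin":0}]'
```

```text
time: 5.6
tool_pos: [606.6, 14.6, 44.4]
tcp_rot: [-3.141, -0.001, 2.6]
contact_force: [1.2, -0.3, -1.2]
grip_width: 55.9
finger_force: 29.9
time: 5.98
tool_pos: [606.9, 14.6, 41.8]
tcp_rot: [3.142, -0.0, 2.6]
contact_force: [-1.1, 0.0, -0.5]
grip_width: 55.8
finger_force: 29.9
```

```bash
for i in 1; do python3 -m creep '[{"hand":0,"tx":0,"ty":0,"tz":0.001,"spin":0},{"hand":0,"tx":0,"ty":0,"tz":0,"spin":0}]'; done; python3 -m creep '[{"hand":0,"tx":0,"ty":0,"tz":0.001,"spin":0},{"hand":0,"tx":0,"ty":0,"tz":0,"spin":0}]'
```

```text
time: 6.22
tool_pos: [606.9, 14.6, 40.9]
tcp_rot: [3.142, -0.0, 2.6]
contact_force: [0.3, 0.3, -1.4]
grip_width: 55.6
finger_force: 29.9
time: 6.48
tool_pos: [606.8, 14.6, 39.8]
tcp_rot: [3.142, -0.0, 2.6]
contact_force: [0.5, -0.4, -1.5]
grip_width: 56.3
finger_force: 29.9
```

No contact force at shoulder height (TCP about 41.3), so the tabs look to be entering the keyways. I'll continue in small steps.

```bash
python3 -m creep '[{"hand":0,"tx":0,"ty":0,"tz":0.001,"spin":0},{"hand":0,"tx":0,"ty":0,"tz":0.001,"spin":0},{"hand":0,"tx":0,"ty":0,"tz":0,"spin":0}]'|head -4;  python3 -m creep '[{"hand":0,"tx":0,"ty":0,"tz":0.001,"spin":0},{"hand":0,"tx":0,"ty":0,"tz":0.001,"spin":0},{"hand":0,"tx":0,"ty":0,"tz":0,"spin":0}]'|head -4
```

```text
time: 6.85
tool_pos: [606.8, 14.6, 37.7]
tcp_rot: [-3.142, -0.0, 2.6]
contact_force: [0.2, 0.2, -1.0]
time: 7.22
tool_pos: [606.8, 14.6, 35.8]
tcp_rot: [-3.142, -0.0, 2.6]
contact_force: [-0.8, 0.4, -1.3]
```

```bash
python3 -m creep '[{"hand":0,"tx":0,"ty":0,"tz":0.001,"spin":0},{"hand":0,"tx":0,"ty":0,"tz":0.0005,"spin":0},{"hand":0,"tx":0,"ty":0,"tz":0,"spin":0}]'|head -4;  python3 -m creep '[{"hand":0,"tx":0,"ty":0,"tz":0.0005,"spin":0},{"hand":0,"tx":0,"ty":0,"tz":0,"spin":0}]'|head -4;  python3 -m creep '[{"hand":0,"tx":0,"ty":0,"tz":0.0005,"spin":0},{"hand":0,"tx":0,"ty":0,"tz":0,"spin":0}]'|head -4
```

```text
time: 7.6
tool_pos: [606.9, 14.6, 34.3]
tcp_rot: [3.142, -0.0, 2.6]
contact_force: [-0.0, -0.6, -1.2]
time: 7.85
tool_pos: [606.9, 14.6, 33.9]
tcp_rot: [3.142, -0.0, 2.6]
contact_force: [-0.6, -0.5, -0.2]
time: 8.1
tool_pos: [606.9, 14.6, 33.4]
tcp_rot: [3.142, 0.0, 2.6]
contact_force: [-0.4, 0.7, -1.1]
```

```bash
python3 -m creep '[{"hand":0,"tx":0,"ty":0,"tz":0.0004,"spin":0},{"hand":0,"tx":0,"ty":0,"tz":0,"spin":0}]'|head -4;  python3 -m creep '[{"hand":0,"tx":0,"ty":0,"tz":0.0004,"spin":0},{"hand":0,"tx":0,"ty":0,"tz":0,"spin":0}]'|head -4
```

```text
time: 8.35
tool_pos: [606.9, 14.6, 33.4]
tcp_rot: [3.141, 0.0, 2.6]
contact_force: [-2.3, -0.3, 3.3]
time: 8.6
tool_pos: [607.0, 14.6, 33.4]
tcp_rot: [3.141, 0.0, 2.6]
contact_force: [-2.6, 0.6, 6.4]
```

Contact at the flange level (6 N). Release and rise.

```bash
python3 -m creep '[{"hand":0.9,"tx":0,"ty":0,"tz":0,"spin":0},{"hand":0.9,"tx":0,"ty":0,"tz":0,"spin":0},{"hand":0.9,"tx":0,"ty":0,"tz":0,"spin":0},{"hand":0.9,"tx":0,"ty":0,"tz":0,"spin":0}]'; python3 -m creep '[{"hand":0.9,"tx":0,"ty":0,"tz":-0.015,"spin":0},{"hand":0.9,"tx":0,"ty":0,"tz":-0.04,"spin":0},{"hand":0.9,"tx":0,"ty":0,"tz":-0.05,"spin":0},{"hand":0.9,"tx":-0.05,"ty":0,"tz":-0.02,"spin":0},{"hand":0.9,"tx":0,"ty":0,"tz":0,"spin":0}]'
python3 - <<'E'
from plant import cams
import pickle,cv2
from h import *
c=cams.capture("wrist");pickle.dump(c,open("w5.pkl","wb"))
u,v=fproj(c,(606.5,14.8,30)).astype(int);print(u,v)
v=max(v,50);cv2.imwrite("pics/w5.png",cv2.resize(c["color"][v-50:v+50,u-70:u+70,::-1],(700,500),interpolation=cv2.INTER_CUBIC))
E
```

```text
time: 9.1
tool_pos: [606.9, 14.6, 32.4]
tcp_rot: [3.142, -0.0, 2.6]
contact_force: [-0.7, -0.2, 0.9]
grip_width: 82.3
finger_force: 0.0
time: 9.72
tool_pos: [652.9, -13.0, 161.1]
tcp_rot: [3.139, 0.007, 2.599]
contact_force: [0.1, 1.4, -0.4]
grip_width: 82.6
finger_force: 0.0
256 132
```

View pics/w5.png

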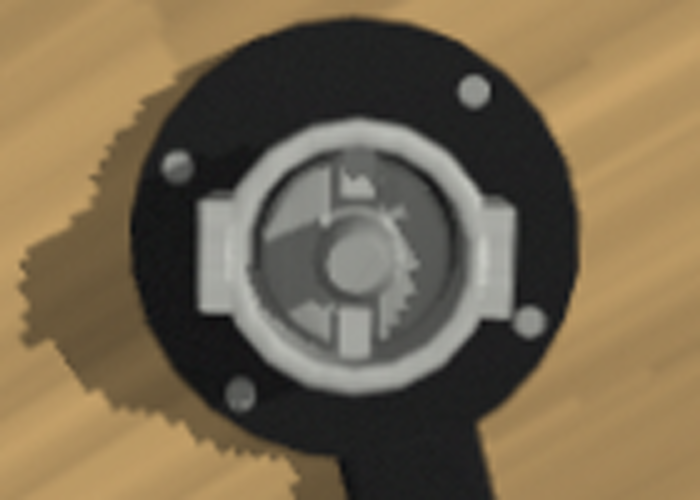

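The hub sits on the reel centred at about (357,257), with its tabs at (355,183) and (354,333) down in the keyways and lugs at (217,255) and (498,262). It is flat and released, and nothing else was touched.

```bash
python3 -c "
from plant import close_job
print(close_job())"
```

```text
the job is handed in; nothing more can be done
None
```

The hub is fully home on the reel flange with its tabs in the keyways, pressed at about 6 N at most and released. It needed only about 1° of turn, nothing else on the shelf was touched, and I handed the job in at about 10 s.

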